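Fish the sensor module out of the dryer's channel and seat it in the control head

TASK

The dryer's sensor module has slid down inside the lipped channel, where no finger may reach it: take the hooked pick from its rest, hook the module's finger hole and draw the module right out onto the bench, then lay the pick back in its rest the way it lay. After that, pick up the module and lower it (no dropping it in) into the matching pocket of the control head chassis, tongue in the tongue end, fully home and flat on the pocket's floor. Leave everything else on the bench where it stands.

Things in the scene. Friction and masses are not known exactly. Their poses are not given: they have to be found in the camera images.
- module: Loose flat grey plastic block, 110 long (own x) x 50 wide x 34 high mm, about 0.3 kg; origin at the centre of its underside, z up. Body 50 wide from x = -55 to +30, tongue 30 wide from x = +30 to +55, a through hole near x = -32. Starts lying on the bench in the channel, x axis along the channel's x (tongue inward), its hole end 20 to 65 mm inside the mouth.
- module_hole (a point): Centre, at the module's underside, of its square hole: 24 x 24 mm, straight through from top to bottom, at module x = -32, y = 0.
- chassis: Control head chassis: fixed grey block 170 (own x) x 110 x 26 high mm with the pocket in its top; origin at the centre of its footprint on the bench, axes as the pocket's.
- module_tongue (a point): Point on the module's underside at the middle of the tongue's end (module x = +55 mm).
- channel: Fixed aluminium channel, 190 long (own x) x 70 wide x 46 high mm, plus foot flanges 4 mm high out to y = +-53; origin at the centre of its footprint. No floor: things inside lie on the bench. 58 mm clear between walls. Inward lips at height 40 to 46 leave a slit 26 mm wide along the top centre line. End stop at +x; open at -x, facing roughly to the robot's right (-y).
- channel_mouth (a point): Point on the bench at the middle of the channel's open end (channel x = -95 mm); axes as the channel's.
- pick: Loose hooked pick, 0.14 kg: black handle 104 long (own x) x 24 x 24 mm, origin at the centre of its underside, z up. A steel bar, 8 mm diameter, runs on along +x, 12 mm above the origin's height, to x = +145, then bends straight down, ending 44 mm below the origin. Balance point 10 to 20 mm ahead (+x) of the origin. Starts in the rest, tip down, about 10 mm over the bench.
- pick_tip (a point): Lowest point of the pick's down-leg (pick x = +145, z = -44 mm).
- rest: Fixed dark steel rest for the pick; origin at the centre of its 120 x 60 mm foot on the bench. Two saddles 10 mm thick at x = +-43 carry the handle's underside at height 54 mm; each has two ears, 34 mm clear between, up to height 68. The handle lies along the rest's x, hook towards +x, and can be gripped between the saddles (76 mm clear).
- pocket (a point): Centre of the pocket's floor, 14 mm over the bench. When seated, the module's origin and axes coincide with this point's. The pocket is 12 mm deep with the module's outline and 2.5 mm clearance all round: 55 mm wide from x = -57.5 to +32.5, 35 mm wide from there to +57.5; no chamfer. The seated module stands 22 mm proud.
- pocket_tongue (a point): Point on the pocket's floor under the middle of the tongue's end (x = +55 mm from the pocket's centre).
- bottle: Amber bottle, 68 mm diameter, 170 mm tall, loose, origin at its base centre. To be left alone.
- jar: Glass jar, 80 mm diameter, 100 mm tall, loose, origin at its base centre. To be left alone.
- spare: Plain grey block 100 x 50 x 34 mm without hole or tongue, loose, origin at its underside centre. To be left alone.
- beaker: Steel cup, 84 mm diameter, 90 mm tall, loose, origin at its base centre. To be left alone.
- driver: Screwdriver lying on the bench along its x, loose. To be left alone.
- can: White can, 66 mm diameter, 120 mm tall, loose, origin at its base centre. To be left alone.
There are look-alikes about, which are no part of the job. Of the things like the pick, leave any that is pink; of the rest the larger one is meant. What is shaped like the channel but green or pink is not meant.

How it is judged (in metres and radians):
On the way, in this order (a step that is already met when the one before it is completed fails the run):
1. the module has been drawn wholly out of the channel and lies flat on the bench (x of module in the frame of channel below -0.15 m and height (world z) of module below 0.008 m and angle between module's own z axis and vertical below 0.1 rad), for 0.2 s.
2. the pick lies back in its rest, let go (horizontal distance between pick and rest below 0.03 m and z of pick in the frame of rest between 0.05 and 0.06 m and angle between the x axis of pick and the x axis of rest, either way round below 0.25 rad and x of pick_tip in the frame of rest above 0.1 m and angle between pick's own z axis and vertical below 0.12 rad and contact force between the fingers and pick below 0.05 N), for 0.2 s.
At the end, for the whole second after the job is handed in: Module in the pocket the right way round: within 4.5 mm in plan (tongue end 6 mm), underside within 2 mm of the floor, level to 0.03 rad, square to 0.06 rad, released, at rest. Pick on both saddles of its rest, hook to the same end, within 30 mm and 0.25 rad of its middle, released, at rest (all of step 2 and horizontal distance between module and pocket below 0.0045 m and horizontal distance between module_tongue and pocket_tongue below 0.006 m and z of module in the frame of pocket between -0.003 and 0.002 m and angle between module's own z axis and vertical below 0.03 rad and angle between the x axis of module and the x axis of pocket, either way round below 0.06 rad and contact force between the fingers and module below 0.05 N and linear speed of each of module, pick below 0.02 m/s); the robot touches nothing.
It fails at once if fingers or arm touch the module while it is still in the channel (x of module in the frame of channel above -0.145 m and horizontal distance between module and channel below 0.145 m and contact force between any of the fingers, the arm and module above 0.5 N).
It fails at once if the module is dropped or thrown into the pocket (distance between module and pocket below 0.035 m and linear speed of module above 0.35 m/s).
It fails at once if a bystander is pushed more than 30 mm or tipped over (distance of any of bottle, jar, spare, beaker, driver, can from where it was at the start of the episode above 0.03 m or angle between any of bottle, jar, spare, beaker, can's own z axis and vertical above 0.4 rad).
It also fails if it takes over 66 s, if anything falls off the work surface, if the arm or the gripper's body presses on something with over 40 N, if the wrist force passes 120 N, or if a joint passes its speed limit or range.

ROBOT

A 6-joint arm with a two-finger parallel gripper is mounted at the origin on the work surface. World frame = base frame: x ahead of the robot, y to its left, z up, the work surface at z = 0. Lengths are in mm, angles in rad, forces in N, time in s.
With the tool pointing down it reaches from about 300 to 950 mm from the base axis. Payload 3.1 kg.
Tool frame: the origin (TCP) lies at the very end of the fingers, on their centre line; the grasp point (between the pads) lies 19 mm behind it (r.pinch_z is the distance from the TCP to the grasp point, in mm); z points along the fingers, y is the direction in which the jaws open and shut (so a half turn about z gives the same grasp; the last joint's range is limited). The gripper opens to 85 mm and grips with 20 to 120 N. Pads are 22 mm wide; open, the fingers measure 114 mm over their backs; the gripper's body (76 mm by 85 mm) begins 54 mm behind the grasp point. The pads swing forward as they close: fully open they stand 13 mm farther back than shut.
Start: joints at [1.217, 0.308, 1.634, -0, 1.2, -0.07], TCP at [175.029, 599.997, 193.872] pointing down, gripper open.
Joint ranges: [-3.06, 3.06], [-0.79, 1.96], [0.05, 2.63], [-1.19, 4.34], [0.05, 2.64], [-2.94, 2.94]. Speed limits (rad/s): [2.79, 2.79, 3.14, 3.14, 3.14, 3.14].

INTERFACE

Orientations are given as a 3x3 rotation matrix whose columns are the frame's x, y, z axes.
In Python, from bench import r, optics gives the robot as it stands. The module is installed in compiled form; this text tells all that it offers.
- The arm moves only by the shell command python3 -m creep 'ROWS' [OPENING] [FORCE]. ROWS is JSON, a list of rows, each an object of numbers: "dx", "dy", "dz": the shift along the world's x, y, z in mm; "yaw": the turn about the world's z in rad. In form: [{"dx": .., "dy": .., "dz": .., "yaw": ..}, ...]. A call has 1 to 20 rows; each row is the pose to reach, as a shift and turn from the pose commanded when the call began; what a row does not reach only later rows make up. A row lasts 1/8 s, in which the tool goes at most 62.5 mm and 10.7 degrees, less where a joint would pass 70% of its speed; a pose out of reach is approached as far as the arm can. A call with a gripper value outside its range is refused whole. OPENING is the finger opening in mm, from 0 to 85.4, set as the call begins (- or left out, the last holds). The fingers move at their own pace and stop on an object; FORCE is the grip in N (left out, the last holds). Time passes only in rows, so rows that repeat a pose let the fingers close. It gives the time, the measured TCP pose, the force and the opening at its end, in the units of the state.
- r.get_obs(): the state, without advancing time (a new reading comes with each control period).
- optics.capture(name): name is "side" or "top" or "wrist"; returns a dict with "frame" (480x640x3 uint8, blue, green, red), "range_z" (480x640 float32, mm along the optical axis (not along the pixel's ray), 0 where there is no reading), "camera_matrix" (3x3 intrinsics, pixels), "R" (3x3) and "t" (3): a world point X has camera coordinates R X + t. Camera axes: x right, y down, z forward; pixel columns grow to the right and rows downward; lengths in mm; the calibration is good to about 2 mm. A picture is of the moment at which its call begins.
- r.close_job(): hands the job in, once; it reports no verdict.
The state is a dict: "clock": time; "qpos": joint angles; "qvel": joint speeds; "tau": joint torques, N m; "ee_pos": TCP position; "orientation": TCP orientation; "wrist_force": force on the tool from outside, world axes, zero at the start; "wrist_torque": the same for the moment, N m; "gripper_width": finger opening in mm.
Only numpy, scipy, OpenCV 4.12 (cv2) and the standard library are available. Lean on these libraries where they do the work, as an engineer would, in place of code of your own. Each camera call takes 0.05 s, during which the arm holds its last target. There are 200 camera calls.

## Working session

There is one attempt and no reset: what is moved stays moved. The work goes in short steps, Python scripts to look and compute and a shell command to move; the robot and the scene stay as the last step left them, time stands still between calls to the robot, and variables do not carry over. Pictures are saved under pics/ and viewed, about 8 in all and at most 12, crops included, and the job is handed in when it is done.

```bash
mkdir -p pics; cat > h.py <<'E'
import numpy as np, cv2
from bench import r, optics
def cap(n,save=None):
    c=optics.capture(n)
    if save: cv2.imwrite('pics/'+save,c['frame'])
    return c
def ray(c,u,v,z):
    K,R,t=c['camera_matrix'],np.array(c['R']),np.array(c['t'])
    d=R.T@np.linalg.solve(K,[u,v,1.]); o=-R.T@t
    return o+d*(z-o[2])/d[2]
def cloud(c):
    K,R,t=c['camera_matrix'],np.array(c['R']),np.array(c['t'])
    v,u=np.mgrid[:480,:640]; Z=c['range_z'].astype(float)
    P=np.stack([(u-K[0,2])/K[0,0]*Z,(v-K[1,2])/K[1,1]*Z,Z],-1)
    W=(P-t)@R; W[Z<=0]=np.nan
    return W
E
python3 - <<'E'
from h import *
for n in ['top','side','wrist']:
    c=cap(n,n+'0.png'); np.savez(n+'0.npz',**c); print(n,np.round(c['camera_matrix'],1).tolist(),np.round(-np.array(c['R']).T@c['t']),np.round(c['R'],2).tolist())
o=r.get_obs(); print(o)
a=cv2.imread('pics/top0.png')
E
```

```text
top [[578.9, 0.0, 330.3], [0.0, 578.9, 249.5], [0.0, 0.0, 1.0]] [ 376.   60. 1589.] [[-0.01, -1.0, 0.02], [-1.0, 0.0, -0.08], [0.08, -0.02, -1.0]]
side [[552.2, 0.0, 319.9], [0.0, 552.2, 228.9], [0.0, 0.0, 1.0]] [  151. -1061.  1163.] [[0.96, -0.27, 0.02], [-0.17, -0.66, -0.73], [0.21, 0.7, -0.68]]
wrist [[333.9, 0.0, 321.7], [0.0, 333.9, 244.5], [0.0, 0.0, 1.0]] [108. 617. 373.] [[0.28, 0.96, -0.0], [0.92, -0.27, 0.27], [0.26, -0.08, -0.96]]
{'clock': 0.15, 'qpos': array([ 1.21727101e+00,  3.08819207e-01,  1.63487710e+00,  1.43581741e-05,
        1.19974280e+00, -6.97132155e-02]), 'qvel': array([-0.00112062, -0.00241116, -0.00547922,  0.00106196, -0.00014821,
        0.00131694]), 'tau': array([ 6.57055125e-05, -4.15798438e+01, -2.77144647e+01, -6.26249175e-05,
        5.99033447e-03, -7.26313516e-06]), 'ee_pos': array([174.79058549, 599.31136763, 192.91025711]), 'orientation': array([[-9.59993456e-01,  2.80021679e-01, -6.51807062e-04],
       [ 2.80022401e-01,  9.59991911e-01, -1.72762702e-03],
       [ 1.41956489e-04, -1.84103121e-03, -9.99998295e-01]]), 'wrist_force': array([-0.69233477, -0.70958314,  0.74160606]), 'wrist_torque': array([ 0.03658749, -0.0160379 , -0.0277622 ]), 'gripper_width': 85.65368786875999}
```

View pics/top0.png

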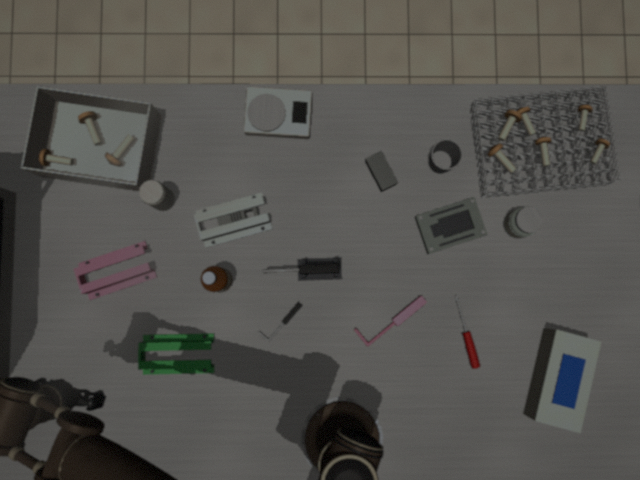

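View pics/side0.png

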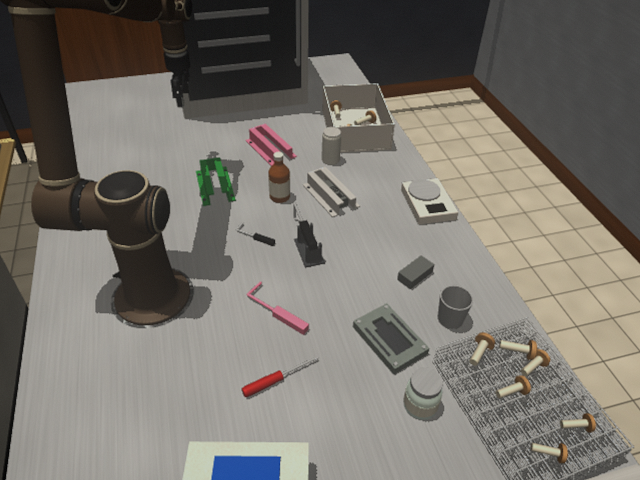

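The top view shows the grey channel at about (233,218) with its mouth to the right. The pick lies in its rest at about (320,268) with the hook to the left, and the chassis is at about (450,224). Next come coarse positions, then a wrist look.

```bash
python3 - <<'E'
from h import *
c=dict(np.load('top0.npz')); 
for n,(u,v,z) in dict(chL=(197,228,46),chR=(270,207,46),ch=(233,219,46),rest=(320,268,70),hook=(268,269,70),spare=(381,171,34),chassis=(450,224,26),bottle=(214,279,100),can=(152,193,120),jar=(522,221,100),beaker=(445,156,90)).items(): print(n,np.round(ray(c,u,v,z)))
W=cloud(c)
for u,v in [(233,219),(320,268),(450,224),(300,230)]: print(np.round(W[v,u]))
im=c['frame']
A=cv2.resize(im[180:290,180:350],None,fx=4.5,fy=4.5,interpolation=cv2.INTER_CUBIC)
cv2.imwrite('pics/crop1.png',np.clip(A*1.6,0,255))
E
```

```text
chL [562. 388.  46.]
chR [618. 193.  46.]
ch [586. 292.  46.]
rest [452.  60.  70.]
hook [450. 196.  70.]
spare [ 718. -108.   34.]
chassis [ 573. -296.   26.]
bottle [424. 331. 100.]
can [643. 487. 120.]
jar [ 570. -467.  100.]
beaker [ 745. -272.   90.]
[588. 294.  29.]
[452.  60.  74.]
[ 574. -299.   13.]
[561. 114.   2.][ WARN:0@0.594] global loadsave.cpp:1063 imwrite_ Unsupported depth image for selected encoder is fallbacked to CV_8U.
```

```bash
python3 -m creep '[{"dz":60},{"dz":120},{"dx":35,"dy":-45,"dz":130,"yaw":-0.15},{"dx":70,"dy":-95,"dz":130,"yaw":-0.3},{"dx":105,"dy":-140,"dz":130,"yaw":-0.45},{"dx":140,"dy":-190,"dz":130,"yaw":-0.6},{"dx":175,"dy":-240,"dz":130,"yaw":-0.75},{"dx":210,"dy":-285,"dz":130,"yaw":-0.9},{"dx":245,"dy":-335,"dz":130,"yaw":-1.0},{"dx":280,"dy":-385,"dz":130,"yaw":-1.1},{"dx":315,"dy":-430,"dz":130,"yaw":-1.2},{"dx":345,"dy":-470,"dz":130,"yaw":-1.2},{"dx":345,"dy":-470,"dz":130,"yaw":-1.2},{"dx":345,"dy":-470,"dz":130,"yaw":-1.2}]'
python3 - <<'E'
from h import *
c=cap('wrist','w1.png'); np.savez('w1.npz',**c)
print(r.get_obs()['qpos'])
E
```

```text
[ 1.21726371e+00  3.08704433e-01  1.63468181e+00  1.26883526e-05
  1.19967721e+00 -6.97293565e-02]invalid input
```

View pics/w1.png

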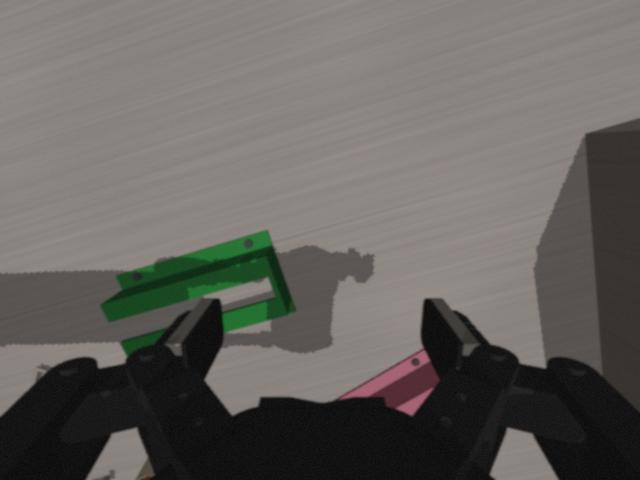

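That picture is still the start pose, with the fingers filling the lower part, because the move was refused. I'll retry with all four keys in every row.

```bash
python3 -m creep '[{"dx":0,"dy":0,"dz":60,"yaw":0},{"dx":0,"dy":0,"dz":120,"yaw":0},{"dx":35,"dy":-45,"dz":130,"yaw":-0.15},{"dx":70,"dy":-95,"dz":130,"yaw":-0.3},{"dx":105,"dy":-140,"dz":130,"yaw":-0.45},{"dx":140,"dy":-190,"dz":130,"yaw":-0.6},{"dx":175,"dy":-240,"dz":130,"yaw":-0.75},{"dx":210,"dy":-285,"dz":130,"yaw":-0.9},{"dx":245,"dy":-335,"dz":130,"yaw":-1.0},{"dx":280,"dy":-385,"dz":130,"yaw":-1.1},{"dx":315,"dy":-430,"dz":130,"yaw":-1.2},{"dx":345,"dy":-480,"dz":130,"yaw":-1.2},{"dx":345,"dy":-500,"dz":130,"yaw":-1.2},{"dx":345,"dy":-500,"dz":130,"yaw":-1.2}]'
python3 - <<'E'
from h import *
c=cap('wrist','w1.png'); np.savez('w1.npz',**c)
o=r.get_obs();print(o['qpos'],o['ee_pos'],o['clock'])
E
```

```text
clock: 1.95
ee_pos: [519.5, 99.1, 323.5]
orientation: [[-0.084, 0.996, -0.001], [0.996, 0.084, 0.0], [0.001, -0.001, -1.0]]
wrist_force: [-0.4, 0.3, -0.2]
gripper_width: 85.3
[1.07724680e-01 2.69327468e-02 1.69949414e+00 1.15085460e-03
 1.41590104e+00 2.14790458e-02] [519.40125272 100.32907699 323.65882663] 2.0
```

View pics/w1.png

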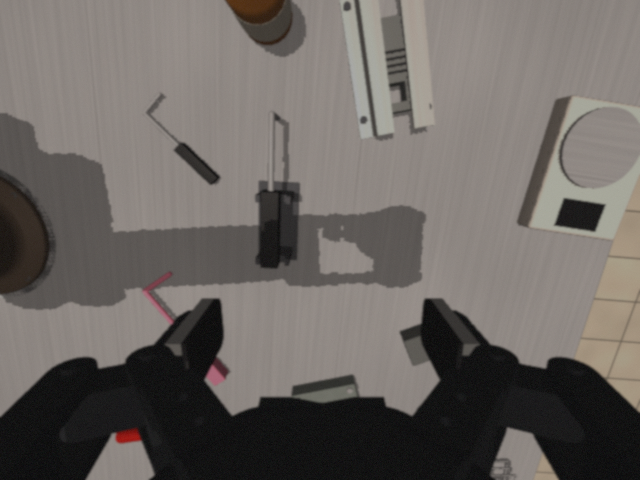

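The wrist view shows the channel mouth at (365–435,130), the module's hole at about (398,92), the pick bar from (273,112) to the handle at (270,265), and the hook at (275,115). I'll enlarge it for precise edges.

```bash
python3 - <<'E'
from h import *
im=cv2.imread('pics/w1.png')
f=lambda a,s:cv2.resize(a,None,fx=s,fy=s,interpolation=cv2.INTER_CUBIC)
A=f(im[0:145,335:445],4); B=f(im[100:280,240:310],3.2)
h=max(A.shape[0],B.shape[0]); C=np.zeros((h,A.shape[1]+B.shape[1],3),np.uint8)
C[:A.shape[0],:A.shape[1]]=A; C[:B.shape[0],A.shape[1]:]=B
C=(255*(C/255.)**.6).astype(np.uint8)
cv2.imwrite('pics/crop2.png',C);print(C.shape)
E
```

```text
(580, 664, 3)
```

View pics/crop2.png

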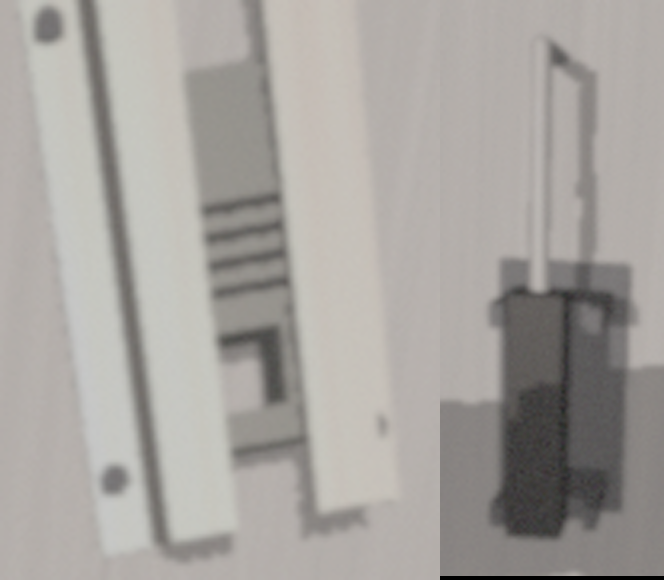

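```bash
python3 - <<'E'
from h import *
c=dict(np.load('w1.npz'))
A=lambda x,y,z:ray(c,x/4+335,y/4,z)
B=lambda x,y,z:ray(c,(x-440)/3.2+240,y/3.2+100,z)
p=lambda n,q:print(n,np.round(q,1))
lo,li,ri,ro=[A(*q,46) for q in [(165,545),(238,533),(317,513),(400,498)]]
p('lips',[lo,li,ri,ro]); p('mouth',(lo+ro)/2); p('w',np.linalg.norm(lo-ro))
p('inner far',[A(183,0,46),A(262,0,46)])
for a,b in[(li,A(183,0,46)),(ri,A(262,0,46)),(lo,A(100,0,46))]: d=b-a; print('ang',np.degrees(np.arctan2(d[1],d[0])))
hs=[A(*q,34) for q in [(220,345),(280,328),(288,402),(228,415)]]; p('hole',hs); p('hc',np.mean(hs,0))
p('end',[A(235,453,34),A(303,440,34)]); p('tongue',[A(187,72,34),A(250,60,34)])
p('bar',[B(540,42,70),B(538,290,70)]); p('handle',[B(505,293,78),B(566,293,78),B(507,533,78),B(563,536,78)])
# depth cloud
W=cloud(c)
m=(W[...,2]>72)&(W[...,2]<84)&(W[...,0]>400)&(W[...,0]<500)&(W[...,1]>-20)&(W[...,1]<130)
q=W[m]; print(len(q)); R=cv2.minAreaRect(q[:,:2].astype(np.float32)); print('handle rect',R,np.median(q[:,2]))
m=(W[...,2]>42)&(W[...,2]<52)&(W[...,0]>500)&(W[...,0]<680)&(W[...,1]>150)
q=W[m]; R=cv2.minAreaRect(q[:,:2].astype(np.float32)); print('chan top rect',R,np.median(q[:,2]))
m=(W[...,2]>62)&(W[...,2]<72)&(W[...,0]>420)&(W[...,0]<490)&(W[...,1]>120)&(W[...,1]<230)
q=W[m]; print('bar cloud',len(q),np.median(q,0),q[:,1].min(),q[:,1].max())
for s in [(np.load('top0.npz'))]:
  W=cloud(dict(s)); m=(W[...,2]>40)&(W[...,2]<52)&(W[...,0]>480)&(W[...,0]<690)&(W[...,1]>170)&(W[...,1]<420)
  q=W[m]; print('top chan',len(q),cv2.minAreaRect(q[:,:2].astype(np.float32)))
E
```

```text
lips [[582.8 190.   46. ]
 [606.  195.7  46. ]
 [630.7 204.   46. ]
 [656.7 210.8  46. ]]
mouth [619.8 200.4  46. ]
w 76.8
inner far [[568.3 342.6  46. ]
 [591.6 344.6  46. ]]
ang 104.3885097958014
ang 105.5416921960902
ang 104.4867579178037
hole [[594.4 253.1  34. ]
 [612.9 259.7  34. ]
 [618.9 238.1  34. ]
 [599.9 232.5  34. ]]
hc [606.5 245.9  34. ]
end [[603.9 221.2  34. ]
 [625.6 227.1  34. ]]
tongue [[573.5 328.4  34. ]
 [592.3 333.2  34. ]]
bar [[448.5 204.6  70. ]
 [451.8 110.9  70. ]]
handle [[439.9 109.6  78. ]
 [464.  111.6  78. ]
 [444.2   8.8  78. ]
 [467.9   9.4  78. ]]
1448
handle rect ((452.7813415527344, 61.58943176269531), (23.715538024902344, 108.47476959228516), 1.970531702041626) 78.3779501475635
chan top rect ((596.5833740234375, 276.0528259277344), (71.0432357788086, 156.06423950195312), 15.616781234741211) 46.89798565806132
bar cloud 456 [449.59115156 167.14008347  69.92352847] 120.23279033771043 207.16188839505617
top chan 1136 ((590.0250244140625, 296.2524719238281), (72.05081176757812, 191.02394104003906), 14.899038314819336)
```

```bash
python3 -m creep '[{"dx":-30,"dy":-15,"dz":-40,"yaw":-0.03},{"dx":-66,"dy":-31,"dz":-80,"yaw":-0.05},{"dx":-66,"dy":-31,"dz":-130,"yaw":-0.05},{"dx":-66,"dy":-31,"dz":-180,"yaw":-0.05},{"dx":-66,"dy":-31,"dz":-225,"yaw":-0.05},{"dx":-66,"dy":-31,"dz":-250,"yaw":-0.05},{"dx":-66,"dy":-31,"dz":-265,"yaw":-0.05},{"dx":-66,"dy":-31,"dz":-276,"yaw":-0.05},{"dx":-66,"dy":-31,"dz":-276,"yaw":-0.05},{"dx":-66,"dy":-31,"dz":-276,"yaw":-0.05}]'
python3 -m creep '[{"dx":0,"dy":0,"dz":0,"yaw":0},{"dx":0,"dy":0,"dz":0,"yaw":0},{"dx":0,"dy":0,"dz":0,"yaw":0},{"dx":0,"dy":0,"dz":0,"yaw":0},{"dx":0,"dy":0,"dz":0,"yaw":0},{"dx":0,"dy":0,"dz":0,"yaw":0}]' 0 60
```

```text
clock: 3.25
ee_pos: [455.1, 69.2, 48.8]
orientation: [[-0.037, 0.999, 0.002], [0.999, 0.037, 0.0], [0.0, 0.002, -1.0]]
wrist_force: [-0.1, 0.3, -0.1]
gripper_width: 85.5
clock: 4.0
ee_pos: [454.0, 69.0, 47.8]
orientation: [[-0.037, 0.999, -0.0], [0.999, 0.037, 0.0], [0.0, -0.0, -1.0]]
wrist_force: [-0.1, 0.0, -0.1]
gripper_width: -0.2
```

The fingers closed on nothing, so I'll look.

```bash
python3 - <<'E'
from h import *
c=cap('wrist'); d=cap('side')
f=lambda a,s:cv2.resize(a,None,fx=s,fy=s,interpolation=cv2.INTER_CUBIC)
B=f(d['frame'][150:310,220:360],3)
A=c['frame'][:,100:480]
C=np.zeros((480,380+420,3),np.uint8);C[:,:380]=A;C[:480,380:]=B
C=(255*(C/255.)**.6).astype(np.uint8)
cv2.imwrite('pics/w2.png',C); print(r.get_obs()['gripper_width'])
E
```

```text
0.0730162034704074
```

View pics/w2.png

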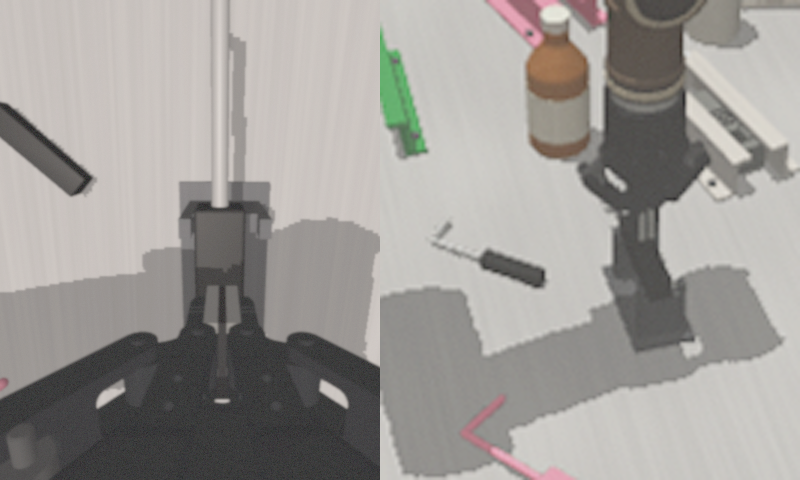

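```bash
python3 - <<'E'
from h import *
o=r.get_obs(); print(o['ee_pos'],o['gripper_width'],o['wrist_force'])
c=cap('wrist'); W=cloud(c); K,R,t=c['camera_matrix'],c['R'],c['t']
print('cam',-R.T@t)
for z in (0,19,30,60):
    X=o['ee_pos']+[0,0,z]; q=K@(R@X+t); print(z,q[:2]/q[2],q[2])
for v in range(190,420,12): print(v,[np.round(W[v,u]).tolist() for u in (296,313,322,332,350)])
E
```

```text
[454.02488053  68.98684639  47.84809619] 0.0730162034704074 [-0.24142638 -0.17657502  0.43236163]
cam [450.81510856 136.82887646 228.54820093]
0 [322.58425182 272.40511928] 192.3713043732282
19 [322.71213024 285.27220246] 174.09110998832506
30 [322.79923423 294.03657648] 163.50783955496007
60 [323.1063874  324.94222438] 134.64437473669193
190 [[435.0, 111.0, 6.0], [448.0, 118.0, 69.0], [452.0, 119.0, 71.0], [459.0, 112.0, 6.0], [471.0, 112.0, 7.0]]
202 [[436.0, 104.0, 15.0], [448.0, 113.0, 69.0], [452.0, 113.0, 71.0], [459.0, 105.0, 13.0], [471.0, 105.0, 13.0]]
214 [[440.0, 108.0, 79.0], [448.0, 108.0, 78.0], [452.0, 109.0, 78.0], [457.0, 109.0, 78.0], [467.0, 105.0, 54.0]]
226 [[440.0, 103.0, 79.0], [448.0, 103.0, 78.0], [452.0, 103.0, 78.0], [457.0, 103.0, 78.0], [467.0, 99.0, 55.0]]
238 [[440.0, 97.0, 78.0], [448.0, 98.0, 79.0], [453.0, 97.0, 78.0], [457.0, 98.0, 79.0], [473.0, 80.0, 7.0]]
250 [[441.0, 91.0, 78.0], [449.0, 92.0, 79.0], [453.0, 92.0, 80.0], [458.0, 92.0, 78.0], [473.0, 71.0, 8.0]]
262 [[441.0, 85.0, 78.0], [449.0, 85.0, 78.0], [453.0, 86.0, 78.0], [458.0, 86.0, 78.
[... 802 characters left out ...]
9.0, 139.0]]
358 [[446.0, 84.0, 152.0], [451.0, 72.0, 134.0], [454.0, 65.0, 125.0], [456.0, 78.0, 144.0], [460.0, 85.0, 153.0]]
370 [[446.0, 84.0, 157.0], [451.0, 67.0, 134.0], [454.0, 59.0, 123.0], [457.0, 68.0, 134.0], [460.0, 85.0, 158.0]]
382 [[447.0, 84.0, 162.0], [451.0, 62.0, 133.0], [455.0, 19.0, 79.0], [457.0, 63.0, 135.0], [459.0, 85.0, 162.0]]
394 [[447.0, 85.0, 166.0], [451.0, 60.0, 136.0], [456.0, 11.0, 78.0], [457.0, 60.0, 136.0], [459.0, 86.0, 167.0]]
406 [[447.0, 84.0, 170.0], [451.0, 78.0, 162.0], [453.0, 77.0, 162.0], [456.0, 78.0, 162.0], [459.0, 85.0, 170.0]]
418 [[447.0, 81.0, 169.0], [451.0, 79.0, 167.0], [453.0, 79.0, 167.0], [455.0, 79.0, 167.0], [459.0, 85.0, 173.0]]
```

```bash
python3 - <<'E'
from h import *
c=dict(np.load('wrist0.npz')); W=cloud(c)
T=np.array([174.79,599.31,192.91]); Ro=np.array([[-0.96,.28,0],[.28,.96,0],[0,0,-1]])
L=(W-T)@Ro
m=(np.linalg.norm(L[...,:2],axis=-1)<70)&(L[...,2]<20)
print('frontmost z',np.nanmax(L[...,2][m])); 
for s in (-1,1):
    q=L[m&(L[...,1]*s>25)]; i=np.argsort(-q[:,2])[:300:30]; print(np.round(q[i]).tolist())
c=cap('wrist'); d=c['frame'][180:420,230:420]
d=(255*(cv2.resize(d,None,fx=3,fy=2.5,interpolation=cv2.INTER_CUBIC)/255.)**.45).astype(np.uint8)
cv2.imwrite('pics/w3.png',d)
E
```

```text
frontmost z -50.60018834672155
[[-5.0, -44.0, -51.0], [4.0, -44.0, -52.0], [-5.0, -44.0, -53.0], [-1.0, -44.0, -54.0], [11.0, -50.0, -55.0], [-4.0, -44.0, -55.0], [-5.0, -44.0, -56.0], [7.0, -44.0, -57.0], [-8.0, -44.0, -57.0], [-6.0, -44.0, -58.0]]
[[-0.0, 41.0, -51.0], [-6.0, 41.0, -52.0], [-4.0, 41.0, -53.0], [8.0, 41.0, -54.0], [2.0, 41.0, -55.0], [-3.0, 41.0, -55.0], [11.0, 46.0, -56.0], [11.0, 43.0, -56.0], [12.0, 43.0, -57.0], [9.0, 41.0, -57.0]]
```

View pics/w3.png

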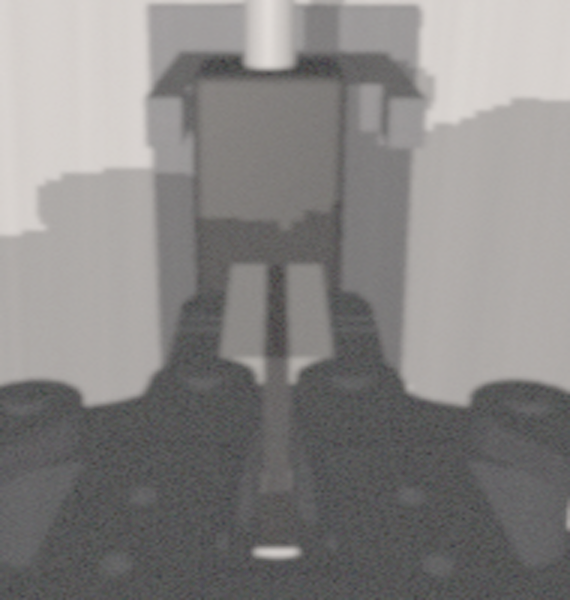

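The fingertips seem to end just above the handle (sharp ends at v≈286), about 40 mm behind the reported TCP. I'll check this with the side and top cameras' depth.

```bash
python3 - <<'E'
from h import *
o=r.get_obs(); T=o['ee_pos']; print(T)
for n in('side','top'):
    c=cap(n); W=cloud(c)
    K,R,t=c['camera_matrix'],c['R'],c['t']
    for z in (48,67,88,121,160):
        q=K@(R@[T[0],T[1],z]+t); u,v=(q[:2]/q[2]).astype(int); print(n,z,(u,v),np.round([W[v,u+k] for k in(-4,-2,0,2,4)]).tolist())
print(r.pinch_z)
# FK guess: flange? 
c=cap('side'); d=c['frame'][200:290,270:350]
cv2.imwrite('pics/s3.png',(255*(cv2.resize(d,None,fx=7,fy=6,interpolation=cv2.INTER_CUBIC)/255.)**.45).astype(np.uint8))
E
```

```text
[454.01774665  69.020762    47.85768586]
side 48 (np.int64(307), np.int64(237)) [[448.0, 95.0, 27.0], [442.0, 49.0, 72.0], [445.0, 39.0, 80.0], [452.0, 42.0, 75.0], [457.0, 41.0, 75.0]]
side 67 (np.int64(307), np.int64(232)) [[440.0, 65.0, 77.0], [444.0, 60.0, 81.0], [450.0, 59.0, 80.0], [456.0, 59.0, 78.0], [462.0, 59.0, 77.0]]
side 88 (np.int64(307), np.int64(227)) [[445.0, 85.0, 77.0], [445.0, 62.0, 98.0], [451.0, 61.0, 98.0], [457.0, 62.0, 95.0], [474.0, 101.0, 56.0]]
side 121 (np.int64(307), np.int64(218)) [[440.0, 66.0, 130.0], [445.0, 63.0, 132.0], [450.0, 59.0, 134.0], [456.0, 60.0, 132.0], [461.0, 56.0, 134.0]]
side 160 (np.int64(307), np.int64(208)) [[437.0, 52.0, 179.0], [442.0, 53.0, 177.0], [450.0, 58.0, 171.0], [456.0, 60.0, 168.0], [461.0, 57.0, 170.0]]
top 48 (np.int64(316), np.int64(267)) [[436.0, 76.0, 435.0], [436.0, 72.0, 433.0], [436.0, 68.0, 436.0], [436.0, 64.0, 436.0], [436.0, 60.0, 436.0]]
top 67 (np.int64(316), np.int64(267)) [[436.0, 76.0, 435.0], [436.0, 72.0, 433.0], [436.0, 68.0, 436.0], [436.0, 64.0, 436.0], [436.0, 60.0, 436.0]]
top 88 (np.int64(316), np.int64(266)) [[438.0, 75.0, 436.0], [437.0, 71.0, 441.0], [437.0, 67.0, 440.0], [438.0, 64.0, 436.0], [438.0, 60.0, 436.0]]
top 121 (np.int64(316), np.int64(266)) [[438.0, 75.0, 436.0], [437.0, 71.0, 441.0], [437.0, 67.0, 440.0], [438.0, 64.0, 436.0], [438.0, 60.0, 436.0]]
top 160 (np.int64(316), np.int64(265)) [[440.0, 75.0, 440.0], [439.0, 71.0, 442.0], [440.0, 68.0, 436.0], [440.0, 64.0, 438.0], [440.0, 60.0, 434.0]]
18.700000000000003
```

View pics/s3.png

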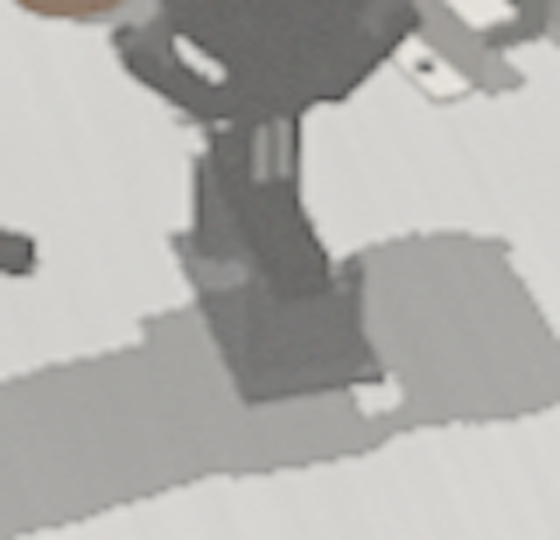

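The side view confirms it: the fingers end about 10 mm above the handle, so the true tip is about 40 mm above the reported TCP (the body also sits at about 161 instead of 121). I'll correct by opening, going 40 mm lower and closing again.

```bash
Z='{"dx":0,"dy":0,"dz":0,"yaw":0}'; python3 -m creep '[{"dx":0,"dy":0,"dz":0,"yaw":0},{"dx":0,"dy":0,"dz":0,"yaw":0},{"dx":0,"dy":0,"dz":0,"yaw":0},{"dx":0,"dy":0,"dz":0,"yaw":0},{"dx":0,"dy":0,"dz":0,"yaw":0},{"dx":0,"dy":0,"dz":-10,"yaw":0},{"dx":0,"dy":0,"dz":-20,"yaw":0},{"dx":0,"dy":0,"dz":-30,"yaw":0},{"dx":0,"dy":0,"dz":-40,"yaw":0},{"dx":0,"dy":0,"dz":-40,"yaw":0},{"dx":0,"dy":0,"dz":-40,"yaw":0}]' 85
python3 -m creep '[{"dx":0,"dy":0,"dz":0,"yaw":0},{"dx":0,"dy":0,"dz":0,"yaw":0},{"dx":0,"dy":0,"dz":0,"yaw":0},{"dx":0,"dy":0,"dz":0,"yaw":0},{"dx":0,"dy":0,"dz":0,"yaw":0}]' 0 60
```

```text
clock: 5.72
ee_pos: [454.2, 69.0, 7.8]
orientation: [[-0.037, 0.999, 0.0], [0.999, 0.037, -0.0], [-0.0, 0.0, -1.0]]
wrist_force: [0.1, -0.3, 0.1]
gripper_width: 85.3
clock: 6.35
ee_pos: [454.4, 69.0, 8.2]
orientation: [[-0.037, 0.999, 0.001], [0.999, 0.037, -0.0], [-0.0, 0.001, -1.0]]
wrist_force: [-0.5, 0.2, 3.5]
gripper_width: 23.1
```

Gripped at 23 mm. I'll lift, line the pick up with the channel and hover the hook over the hole.

```bash
python3 -m creep '[{"dx":0,"dy":0,"dz":8,"yaw":0},{"dx":0,"dy":0,"dz":25,"yaw":0},{"dx":0,"dy":0,"dz":50,"yaw":0},{"dx":0,"dy":0,"dz":70,"yaw":0},{"dx":25,"dy":6,"dz":70,"yaw":0.03},{"dx":60,"dy":15,"dz":70,"yaw":0.08},{"dx":100,"dy":25,"dz":70,"yaw":0.13},{"dx":140,"dy":35,"dz":70,"yaw":0.18},{"dx":170,"dy":43,"dz":70,"yaw":0.21},{"dx":185,"dy":47,"dz":70,"yaw":0.228},{"dx":185,"dy":47,"dz":70,"yaw":0.228},{"dx":185,"dy":47,"dz":70,"yaw":0.228},{"dx":185,"dy":47,"dz":70,"yaw":0.228}]'
python3 - <<'E'
from h import *
c=cap('wrist','w4.png'); np.savez('w4.npz',**c); d=c['frame']
print(-c['R'].T@c['t'])
cv2.imwrite('pics/w4b.png',(255*(cv2.resize(d[0:270,230:430],None,fx=3,fy=2.2,interpolation=cv2.INTER_CUBIC)/255.)**.6).astype(np.uint8))
E
```

```text
clock: 7.98
ee_pos: [637.8, 115.7, 77.6]
orientation: [[-0.262, 0.965, -0.001], [0.965, 0.262, -0.0], [0.0, -0.001, -1.0]]
wrist_force: [-0.4, 0.5, -0.8]
gripper_width: 23.1
[619.24179693 181.23989124 258.33426526]
```

View pics/w4b.png

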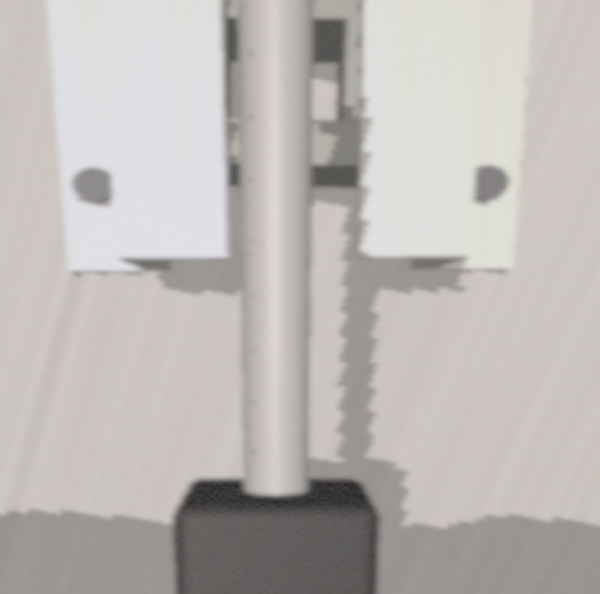

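The bar is parallel to the slit, with the slit's centre line about 3.5 mm to the image right (bar at u=322.3, slit at u=328). I'll compute the along-channel numbers.

```bash
python3 - <<'E'
from h import *
c=dict(np.load('w4.npz')); d=np.array([-.262,.965]); n=np.array([.965,.262])
S=lambda a,b,z:(lambda q:print((a,b,z),'d %.1f n %.1f'%(q@d,q@n)))(ray(c,230+a/3,b/2.2,z)[:2])
for a,b,z in [(294,20,34),(325,121,34),(325,165,34),(347,60,34),(347,105,34),(228,256,46),(361,256,46),(226,5,46),(362,5,46),(277,512,148),(200,512,148),(355,512,148),(277,480,140),(277,300,140)]: S(a,b,z)
o=r.get_obs(); p=o['ee_pos'][:2]; print(o['ee_pos'],p@d,p@n)
W=cloud(c); q=W[(W[...,2]>143)&(W[...,2]<153)]; q=q[(np.abs(q[:,:2]@n-646)<20)]; print('handle front d',np.percentile(q[:,:2]@d,[97,99,100]),np.median(q[:,2]), np.percentile(q[:,:2]@n,[1,99]))
q=W[(W[...,2]>135)&(W[...,2]<143)&(W[...,1]>150)]; print('bar',np.median(q[:,2]), np.median(q[:,:2]@n))
# hook seen from top & side?
for nm in('top','side'):
    e=cap(nm); P=cloud(e); L=p+134.5*d
    m=(np.linalg.norm(P[...,:2]-L,axis=-1)<25)&(P[...,2]>100)&(P[...,2]<160); q=P[m]; print(nm,len(q), q.size and (np.round(q.max(0)),np.round((q[:,:2]@d).max(),1),np.median(q[:,:2]@n)))
    np.savez(nm+'4.npz',**e)
E
```

```text
(294, 20, 34) d 91.4 n 648.7
(325, 121, 34) d 67.5 n 655.0
(325, 165, 34) d 56.6 n 655.2
(347, 60, 34) d 82.2 n 659.2
(347, 105, 34) d 71.4 n 659.4
(228, 256, 46) d 31.8 n 635.7
(361, 256, 46) d 31.8 n 662.1
(226, 5, 46) d 90.5 n 636.1
(362, 5, 46) d 90.5 n 660.9
(277, 512, 148) d -14.5 n 645.3
(200, 512, 148) d -14.5 n 636.5
(355, 512, 148) d -14.5 n 654.1
(277, 480, 140) d -11.0 n 645.3
(277, 300, 140) d 17.0 n 645.3
[638.04950315 115.75895042  77.77173398] -55.46158266427429 646.0466155477078
handle front d [-14.32027957 -13.44950745 -12.88809828] 147.90881755073505 [630.14215736 660.27172647]
bar 139.31857282994773 644.8249072325725
top 48 (array([611., 253., 146.]), np.float64(87.3), np.float64(643.9391649454625))
side 38 (array([610., 250., 147.]), np.float64(83.8), np.float64(643.7725762937264))
```

```bash
python3 -m creep '[{"dx":3,"dy":1,"dz":0,"yaw":0},{"dx":3,"dy":1,"dz":0,"yaw":0},{"dx":3,"dy":1,"dz":-12,"yaw":0},{"dx":3,"dy":1,"dz":-24,"yaw":0},{"dx":3,"dy":1,"dz":-36,"yaw":0},{"dx":3,"dy":1,"dz":-48,"yaw":0},{"dx":3,"dy":1,"dz":-60,"yaw":0},{"dx":3,"dy":1,"dz":-71,"yaw":0},{"dx":3,"dy":1,"dz":-71,"yaw":0},{"dx":3,"dy":1,"dz":-71,"yaw":0}]'
python3 - <<'E'
from h import *
c=cap('wrist','w5.png'); np.savez('w5.npz',**c)
o=r.get_obs(); print(o['ee_pos'],o['wrist_force'],o['wrist_torque'])
E
```

```text
clock: 9.38
ee_pos: [642.4, 117.1, 7.1]
orientation: [[-0.262, 0.965, 0.001], [0.965, 0.262, 0.0], [-0.0, 0.001, -1.0]]
wrist_force: [0.1, -0.5, -1.6]
gripper_width: 23.3
[642.66760566 117.07210119   7.4457378 ] [ 0.43187712  0.3950928  -2.01627393] [-0.02020486 -0.04501319 -0.0007115 ]
```

Only the pick's weight shows in the force, so the hook looks to be in. Now the draw along the channel.

```bash
python3 -m creep '[{"dx":1,"dy":-4,"dz":0,"yaw":0},{"dx":2,"dy":-8,"dz":0,"yaw":0},{"dx":4,"dy":-15,"dz":0,"yaw":0},{"dx":7,"dy":-27,"dz":0,"yaw":0},{"dx":11,"dy":-39,"dz":0,"yaw":0},{"dx":14,"dy":-51,"dz":0,"yaw":0},{"dx":17,"dy":-63,"dz":0,"yaw":0},{"dx":20,"dy":-75,"dz":0,"yaw":0},{"dx":24,"dy":-87,"dz":0,"yaw":0},{"dx":27,"dy":-99,"dz":0,"yaw":0},{"dx":30,"dy":-111,"dz":0,"yaw":0},{"dx":33,"dy":-123,"dz":0,"yaw":0},{"dx":37,"dy":-135,"dz":0,"yaw":0},{"dx":40,"dy":-147,"dz":0,"yaw":0},{"dx":43,"dy":-157,"dz":0,"yaw":0},{"dx":43,"dy":-159,"dz":0,"yaw":0},{"dx":43,"dy":-159,"dz":0,"yaw":0}]'
python3 - <<'E'
from h import *
c=cap('wrist','w6.png'); np.savez('w6.npz',**c)
o=r.get_obs(); print(o['ee_pos'],o['wrist_force'])
t=cap('top','t6.png'); np.savez('t6.npz',**t); s=cap('side','s6.png')
f=lambda a,k:cv2.resize(a,None,fx=k,fy=k,interpolation=cv2.INTER_CUBIC)
A=f(t['frame'][170:270,220:400],2.2);B=f(s['frame'][150:300,270:450],2.2);D=f(c['frame'][:300,160:480],1.2)
C=np.zeros((max(A.shape[0]+B.shape[0],360),396+D.shape[1],3),np.uint8);C[:220,:396]=A;C[220:550,:396]=B;C[:360,396:]=D
cv2.imwrite('pics/m6.png',(255*(C/255.)**.6).astype(np.uint8)); print(C.shape)
E
```

```text
clock: 11.55
ee_pos: [685.0, -42.4, 6.8]
orientation: [[-0.262, 0.965, -0.0], [0.965, 0.262, -0.0], [-0.0, -0.0, -1.0]]
wrist_force: [-0.6, -0.0, -1.3]
gripper_width: 23.3
[684.88733552 -42.11757947   6.7620523 ] [-0.93677101 -0.74000509 -2.09807429]
(550, 780, 3)
```

View pics/m6.png

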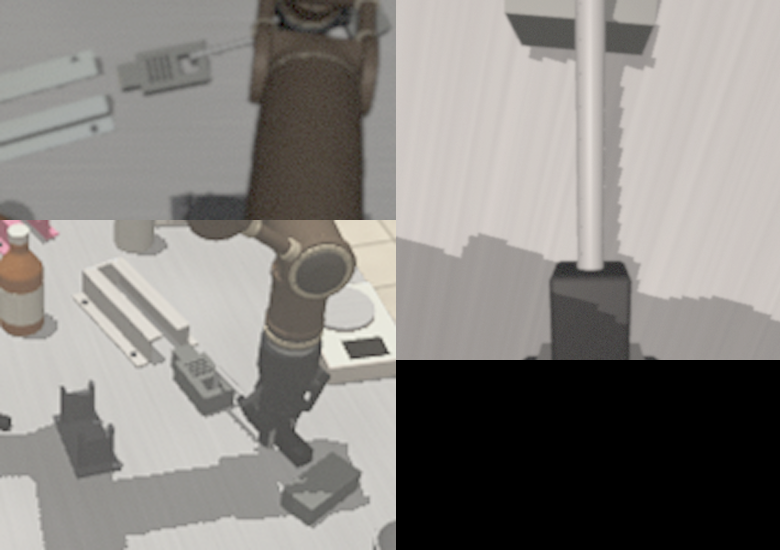

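The module is out on the bench, its tongue about 13 mm clear of the mouth, with the hook still in the hole. I'll free the hook, lift and carry the pick back to the rest.

```bash
python3 -m creep '[{"dx":-1,"dy":4,"dz":0,"yaw":0},{"dx":-1,"dy":4,"dz":0,"yaw":0},{"dx":-1,"dy":4,"dz":15,"yaw":0},{"dx":-1,"dy":4,"dz":35,"yaw":0},{"dx":-1,"dy":4,"dz":60,"yaw":0},{"dx":-10,"dy":8,"dz":76,"yaw":0},{"dx":-40,"dy":20,"dz":76,"yaw":-0.04},{"dx":-85,"dy":41,"dz":76,"yaw":-0.09},{"dx":-130,"dy":62,"dz":76,"yaw":-0.14},{"dx":-175,"dy":84,"dz":76,"yaw":-0.19},{"dx":-210,"dy":101,"dz":76,"yaw":-0.22},{"dx":-231,"dy":111,"dz":76,"yaw":-0.228},{"dx":-231,"dy":111,"dz":76,"yaw":-0.228},{"dx":-231,"dy":111,"dz":76,"yaw":-0.228},{"dx":-231,"dy":111,"dz":60,"yaw":-0.228},{"dx":-231,"dy":111,"dz":45,"yaw":-0.228},{"dx":-231,"dy":111,"dz":30,"yaw":-0.228},{"dx":-231,"dy":111,"dz":20,"yaw":-0.228}]'
python3 - <<'E'
from h import *
o=r.get_obs(); print(o['ee_pos'],o['wrist_force'])
c=cap('wrist'); W=cloud(c)
q=W[(W[...,2]>93)&(W[...,2]<103)&(W[...,1]>80)&(W[...,1]<125)&(W[...,0]>430)&(W[...,0]<475)]
print('handle',np.median(q,0),np.percentile(q,[1,99],axis=0).round(1).tolist())
E
```

```text
clock: 13.95
ee_pos: [452.9, 68.8, 25.0]
orientation: [[-0.037, 0.999, -0.003], [0.999, 0.037, -0.0], [-0.0, -0.003, -1.0]]
wrist_force: [0.3, 0.5, -2.2]
gripper_width: 23.2
[452.90693412  68.77460437  24.97210471] [ 0.34782302  0.49555255 -2.21285909]
handle [451.50425876  96.39168181  95.27618585] [[439.7, 80.3, 93.4], [463.2, 110.6, 96.7]]
```

```bash
python3 -m creep '[{"dx":0,"dy":0,"dz":-7,"yaw":0},{"dx":0,"dy":0,"dz":-13,"yaw":0},{"dx":0,"dy":0,"dz":-17,"yaw":0},{"dx":0,"dy":0,"dz":-19,"yaw":0},{"dx":0,"dy":0,"dz":-19,"yaw":0},{"dx":0,"dy":0,"dz":-19,"yaw":0}]'
python3 -m creep '[{"dx":0,"dy":0,"dz":0,"yaw":0},{"dx":0,"dy":0,"dz":0,"yaw":0},{"dx":0,"dy":0,"dz":0,"yaw":0},{"dx":0,"dy":0,"dz":0,"yaw":0},{"dx":0,"dy":0,"dz":0,"yaw":0},{"dx":0,"dy":0,"dz":0,"yaw":0}]' 85
python3 -m creep '[{"dx":0,"dy":0,"dz":30,"yaw":0},{"dx":0,"dy":0,"dz":80,"yaw":0},{"dx":0,"dy":0,"dz":140,"yaw":0},{"dx":0,"dy":-60,"dz":200,"yaw":0},{"dx":40,"dy":-100,"dz":260,"yaw":0.06},{"dx":80,"dy":-120,"dz":280,"yaw":0.12},{"dx":120,"dy":-120,"dz":280,"yaw":0.18},{"dx":155,"dy":-120,"dz":280,"yaw":0.228},{"dx":155,"dy":-120,"dz":280,"yaw":0.228},{"dx":155,"dy":-120,"dz":280,"yaw":0.228}]'
python3 - <<'E'
from h import *
c=cap('wrist','w7.png'); np.savez('w7.npz',**c); t=cap('top','t7.png'); np.savez('t7.npz',**t)
W=cloud(c)
m=(W[...,2]>73)&(W[...,2]<84)&(W[...,0]>400)&(W[...,0]<500)&(W[...,1]>-20)&(W[...,1]<130)
q=W[m]; print('handle',len(q),q.size and (cv2.minAreaRect(q[:,:2].astype(np.float32)),np.median(q[:,2])))
for n,P in(('w',W),('t',cloud(t))):
  m=(P[...,2]>27)&(P[...,2]<41)&(P[...,0]>580)&(P[...,0]<730)&(P[...,1]>30)&(P[...,1]<200); q=P[m]
  print(n,'module',len(q), q.size and (cv2.minAreaRect(q[:,:2].astype(np.float32)),np.median(q[:,2])))
g=c['frame'][:300]; cv2.imwrite('pics/w7b.png',(255*(cv2.resize(c['frame'],(800,600))/255.)**.6).astype(np.uint8))
E
```

```text
clock: 14.75
ee_pos: [454.4, 69.0, 8.2]
orientation: [[-0.037, 0.999, 0.001], [0.999, 0.037, 0.0], [0.0, 0.001, -1.0]]
wrist_force: [-0.2, 0.5, 1.1]
gripper_width: 23.3
clock: 15.5
ee_pos: [454.0, 69.0, 7.8]
orientation: [[-0.037, 0.999, -0.0], [0.999, 0.037, 0.0], [0.0, -0.0, -1.0]]
wrist_force: [-0.2, 0.5, -0.5]
gripper_width: 85.0
clock: 16.75
ee_pos: [608.0, -50.8, 287.0]
orientation: [[-0.262, 0.965, -0.002], [0.965, 0.262, 0.0], [0.001, -0.002, -1.0]]
wrist_force: [-0.9, 0.0, 0.3]
gripper_width: 85.1
handle 2535 (((454.4468688964844, 59.272335052490234), (24.81747817993164, 104.164794921875), 2.3096442222595215), np.float64(78.49083623220959))
w module 3722 (((638.7418212890625, 126.20216369628906), (50.45658874511719, 110.74962615966797), 11.283833503723145), np.float64(34.90153813864674))
t module 594 (((631.0111694335938, 142.21908569335938), (59.59719467163086, 140.27188110351562), 19.153213500976562), np.float64(34.04744090281011))
```

View pics/w7b.png

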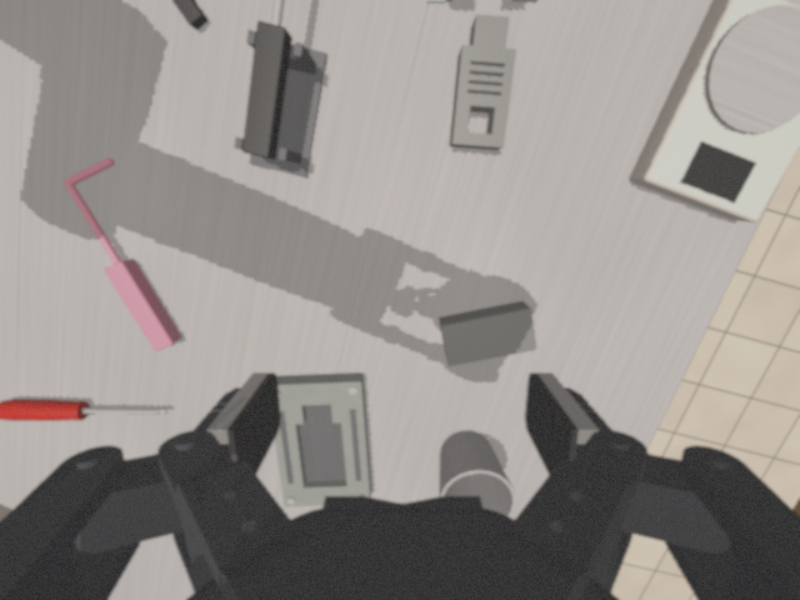

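The pick is back in its rest: handle centre (454,59), top at z 78.5, hook end away from the robot's right. The module lies free at (639,126), its axis at about 101°. The pocket's tongue end faces the same way, so I'll move for a good look at the chassis.

```bash
python3 -m creep '[{"dx":3,"dy":-50,"dz":0,"yaw":0},{"dx":6,"dy":-110,"dz":0,"yaw":0},{"dx":9,"dy":-170,"dz":0,"yaw":0},{"dx":12,"dy":-230,"dz":0,"yaw":0},{"dx":15,"dy":-290,"dz":0,"yaw":0},{"dx":18,"dy":-340,"dz":0,"yaw":0},{"dx":20,"dy":-380,"dz":0,"yaw":0},{"dx":20,"dy":-380,"dz":0,"yaw":0},{"dx":20,"dy":-380,"dz":0,"yaw":0},{"dx":20,"dy":-380,"dz":0,"yaw":0}]'
python3 - <<'E'
from h import *
c=cap('wrist','w8.png'); np.savez('w8.npz',**c); W=cloud(c)
print(r.get_obs()['qpos'])
m=(W[...,2]>20)&(W[...,2]<33)&(np.hypot(W[...,0]-573,W[...,1]+296)<125)
q=W[m]; print('chassis',len(q),cv2.minAreaRect(q[:,:2].astype(np.float32)),np.median(q[:,2]))
# pocket: dark region inside
g=cv2.cvtColor(c['frame'],cv2.COLOR_BGR2GRAY)
m2=(np.hypot(W[...,0]-573,W[...,1]+296)<75)
v,u=np.where(m2); print(u.min(),u.max(),v.min(),v.max(), np.percentile(g[m2],[5,25,50,75,95]), np.percentile(W[...,2][m2],[5,25,50,75,95]))
f=m2&(W[...,2]>9)&(W[...,2]<19)
q=W[f]; print('floor',len(q),cv2.minAreaRect(q[:,:2].astype(np.float32)),np.median(q[:,2]))
cr=g[max(v.min()-30,0):v.max()+30,u.min()-30:u.max()+30]; print('org',u.min()-30,max(v.min()-30,0),cr.shape)
E
```

```text
clock: 18.1
ee_pos: [629.2, -429.3, 288.4]
orientation: [[-0.263, 0.965, 0.0], [0.965, 0.263, 0.0], [0.0, 0.0, -1.0]]
wrist_force: [0.0, 0.1, -0.1]
gripper_width: 84.5
[-6.55952648e-01  5.22230994e-01  1.14847080e+00  2.93513674e-04
  1.47073711e+00 -9.22659417e-01]
chassis 9632 ((572.163818359375, -303.9708251953125), (110.20167541503906, 170.54461669921875), 17.681350708007812) 26.801355992742472
249 365 14 149 [ 47.  69.  81. 127. 143.] [ 0.62869765 14.83117387 25.64074551 26.94280546 28.04540353]
floor 4046 ((572.0648803710938, -303.82098388671875), (55.223960876464844, 115.20072174072266), 17.685684204101562) 15.051907655735164
org 219 0 (179, 176)
```

The pocket floor measures 55.2×115.2 mm, centred at (572.1,−303.9), axis 107.7°. Next I check the tongue direction numerically and go to the module.

```bash
python3 - <<'E'
from h import *
def tong(f,ctr,a,zlo,zhi):
    W=cloud(dict(np.load(f))); q=W[(W[...,2]>zlo)&(W[...,2]<zhi)&(np.hypot(W[...,0]-ctr[0],W[...,1]-ctr[1])<64)][:,:2]-ctr
    a=np.radians(a); x=q@[np.cos(a),np.sin(a)]; y=q@[-np.sin(a),np.cos(a)]
    for lo,hi in((-50,-45),(0,5),(20,26),(36,50)): s=y[(x>lo)&(x<hi)]; print(lo,np.round(np.percentile(s,[1,50,99]),1))
    print('x',np.percentile(x,[.2,99.8]))
tong('w7.npz',np.array([638.7,126.2]),101.28,28,41); tong('w8.npz',np.array([572.06,-303.82]),107.68,9,19)
E
python3 -m creep '[{"dx":0,"dy":50,"dz":0,"yaw":0},{"dx":0,"dy":110,"dz":0,"yaw":0},{"dx":0,"dy":170,"dz":0,"yaw":0},{"dx":0,"dy":230,"dz":0,"yaw":0},{"dx":5,"dy":290,"dz":0,"yaw":0},{"dx":10,"dy":350,"dz":0,"yaw":-0.03},{"dx":10.4,"dy":410,"dz":-20,"yaw":-0.069},{"dx":10.4,"dy":465,"dz":-50,"yaw":-0.069},{"dx":10.4,"dy":515,"dz":-85,"yaw":-0.069},{"dx":10.4,"dy":545,"dz":-130,"yaw":-0.069},{"dx":10.4,"dy":557.4,"dz":-180,"yaw":-0.069},{"dx":10.4,"dy":557.4,"dz":-225,"yaw":-0.069},{"dx":10.4,"dy":557.4,"dz":-235,"yaw":-0.069},{"dx":10.4,"dy":557.4,"dz":-235,"yaw":-0.069}]' 85
```

```text
-50 [-24.6   1.1  25. ]
0 [-24.8   0.8  24.8]
20 [-24.6   0.4  24.8]
36 [-15.1   0.1  14.7]
x [-55.19822185  54.82290219]
-50 [-26.6   0.6  27.4]
0 [-27.3   0.3  26.6]
20 [-26.8  -0.2  27.4]
36 [-16.8   0.3  17.3]
x [-57.34894221  57.29985977]
clock: 19.9
ee_pos: [639.4, 126.8, 53.3]
orientation: [[-0.195, 0.981, 0.0], [0.981, 0.195, 0.0], [0.0, 0.0, -1.0]]
wrist_force: [-1.1, 0.3, 0.5]
gripper_width: 84.9
```

```bash
python3 -m creep '[{"dx":0,"dy":0,"dz":-20,"yaw":0},{"dx":0,"dy":0,"dz":-40,"yaw":0},{"dx":0,"dy":0,"dz":-55,"yaw":0},{"dx":0,"dy":0,"dz":-65,"yaw":0},{"dx":0,"dy":0,"dz":-73,"yaw":0},{"dx":0,"dy":0,"dz":-80,"yaw":0},{"dx":0,"dy":0,"dz":-80,"yaw":0},{"dx":0,"dy":0,"dz":-80,"yaw":0}]'
python3 -m creep '[{"dx":0,"dy":0,"dz":0,"yaw":0},{"dx":0,"dy":0,"dz":0,"yaw":0},{"dx":0,"dy":0,"dz":0,"yaw":0},{"dx":0,"dy":0,"dz":0,"yaw":0},{"dx":0,"dy":0,"dz":0,"yaw":0}]' 0 50
python3 -m creep '[{"dx":0,"dy":0,"dz":10,"yaw":0},{"dx":0,"dy":0,"dz":30,"yaw":0},{"dx":0,"dy":0,"dz":70,"yaw":0},{"dx":0,"dy":0,"dz":120,"yaw":0},{"dx":0,"dy":0,"dz":170,"yaw":0},{"dx":0,"dy":0,"dz":190,"yaw":0},{"dx":0,"dy":0,"dz":190,"yaw":0},{"dx":0,"dy":0,"dz":190,"yaw":0}]'
python3 - <<'E'
from h import *
c=cap('wrist','w9.png'); np.savez('w9.npz',**c); W=cloud(c); o=r.get_obs(); T=o['ee_pos']; print(T,o['gripper_width'],o['wrist_force'])
L=(W-T)@o['orientation']
q=L[(np.abs(L[...,1])<32)&(np.abs(L[...,0])<75)&(L[...,2]>-60)&(L[...,2]<0)]
for lo,hi in((12,25),(36,50)): s=q[(q[:,0]>lo)&(q[:,0]<hi)&(q[:,2]>-55)]; print(len(s),np.round(np.percentile(s,[1,50,99],axis=0),1).tolist())
z=np.median(q[q[:,0]>20][:,2]); t=q[(np.abs(q[:,2]-z)<4)&(q[:,0]>12)]; print('top z',z,np.percentile(t[:,0],[50,99,99.8]))
# edges' angle
k=t[(t[:,0]>36)]; 
xs=np.arange(14,29,2.); l=[np.percentile(t[np.abs(t[:,0]-x)<1.5][:,1],2) for x in xs]; h=[np.percentile(t[np.abs(t[:,0]-x)<1.5][:,1],98) for x in xs]; print(np.round(l,1),np.round(h,1),np.polyfit(xs,l,1),np.polyfit(xs,h,1))
E
```

```text
clock: 20.9
ee_pos: [639.9, 126.5, -26.7]
orientation: [[-0.195, 0.981, 0.001], [0.981, 0.195, 0.0], [-0.0, 0.001, -1.0]]
wrist_force: [-0.3, -0.1, -0.4]
gripper_width: 85.1
clock: 21.52
ee_pos: [640.1, 126.5, -26.5]
orientation: [[-0.195, 0.981, 0.001], [0.981, 0.195, 0.0], [-0.0, 0.001, -1.0]]
wrist_force: [0.2, 0.2, 3.6]
gripper_width: 48.7
clock: 22.52
ee_pos: [637.4, 126.1, 160.1]
orientation: [[-0.195, 0.981, -0.005], [0.981, 0.195, -0.001], [0.0, -0.005, -1.0]]
wrist_force: [-0.0, 0.4, -2.8]
gripper_width: 48.7
[637.11142928 126.07681616 159.59150386] 48.595759155237 [-0.12267895 -0.58113066 -2.12092956]Traceback (most recent call last):
  File "<stdin>", line 5, in <module>
    return _quantile_unchecked(
        a, q, axis, out, overwrite_input, method, keepdims, weights)
    return _ureduce(a,
                    func=_quantile_ureduce_func,
    ...<5 lines>...
                    overwrite_input=overwrite_input,
                    method=method)
    r = func(a, **kwargs)
    result = _quantile(arr,
                       quantiles=q,
    ...<2 lines>...
                       out=out,
                       weights=wgt)
    slices_having_nans = np.isnan(arr[-1, ...])
                                  ~~~^^^^^^^^^
IndexError: index -1 is out of bounds for axis 0 with size 0
```

```bash
cat > held.py <<'E'
from h import *
def held(f):
    c=cap('wrist',f); W=cloud(c); o=r.get_obs(); T=o['ee_pos']; print(T,o['gripper_width'],o['wrist_force'])
    L=(W-T)@o['orientation']
    q=L[(np.abs(L[...,1])<32)&(np.abs(L[...,0])<75)&(L[...,2]>-72)&(L[...,2]<-48)]
    t=q[q[:,0]>15]; pl=np.linalg.lstsq(np.c_[t[:,:2],np.ones(len(t))],t[:,2],rcond=None)[0]; print('top plane',pl,len(t),np.median(t[:,2]))
    a=np.abs(t[:,2]-np.median(t[:,2]))<5; t=t[a]
    print('x end',np.percentile(t[:,0],[99,99.8]))
    for xs in(np.arange(17,29,2.),np.arange(34,52,3.)):
        l=[np.percentile(t[np.abs(t[:,0]-x)<1.5][:,1],2) for x in xs]; h=[np.percentile(t[np.abs(t[:,0]-x)<1.5][:,1],98) for x in xs]; print(np.round(l,1),np.round(h,1),'slopes',np.polyfit(xs,l,1)[0],np.polyfit(xs,h,1)[0],'mid',(np.mean(l)+np.mean(h))/2)
    return c
if __name__=='__main__': held('w9.png')
E
python3 held.py
```

```text
[637.21737319 126.08082511 159.55254979] 49.110695921176 [ 0.1637224   0.07437484 -2.34484848]
top plane [ 2.01259906e-02  5.32702138e-05 -6.14383755e+01] 10931 -61.13267766435573
x end [54.52316604 54.61147557]
[-25.  -25.  -24.9 -24.9 -24.9 -24.9] [23.  23.1 22.9 23.  23.2 23. ] slopes 0.006891000602434139 0.003410555789150801 mid -0.9592023091220678
[-15.3 -15.1 -15.4 -15.3 -15.3 -15.1] [13.4 13.6 13.5 13.4 13.5 13.6] slopes 0.004797173606151548 0.005339000478874264 mid -0.8585686116733386
```

The module is held square and centred (end at tool x 54.6, lateral −0.9 mm). I'll carry it over the pocket.

```bash
python3 -m creep '[{"dx":-5,"dy":-35,"dz":0,"yaw":0.01},{"dx":-12,"dy":-80,"dz":0,"yaw":0.02},{"dx":-20,"dy":-130,"dz":0,"yaw":0.03},{"dx":-28,"dy":-180,"dz":0,"yaw":0.04},{"dx":-36,"dy":-230,"dz":0,"yaw":0.055},{"dx":-44,"dy":-280,"dz":0,"yaw":0.07},{"dx":-52,"dy":-330,"dz":0,"yaw":0.08},{"dx":-58,"dy":-375,"dz":0,"yaw":0.095},{"dx":-63,"dy":-405,"dz":0,"yaw":0.1075},{"dx":-66,"dy":-422,"dz":-25,"yaw":0.1075},{"dx":-66.6,"dy":-429.6,"dz":-65,"yaw":0.1075},{"dx":-66.6,"dy":-429.6,"dz":-100,"yaw":0.1075},{"dx":-66.6,"dy":-429.6,"dz":-125,"yaw":0.1075},{"dx":-66.6,"dy":-429.6,"dz":-133,"yaw":0.1075},{"dx":-66.6,"dy":-429.6,"dz":-133,"yaw":0.1075},{"dx":-66.6,"dy":-429.6,"dz":-133,"yaw":0.1075},{"dx":-66.6,"dy":-429.6,"dz":-133,"yaw":0.1075},{"dx":-66.6,"dy":-429.6,"dz":-133,"yaw":0.1075}]'
python3 - <<'E'
from held import *
c=held('w10.png'); np.savez('w10.npz',**c); W=cloud(c); o=r.get_obs()
m=(W[...,2]>22)&(W[...,2]<31)&(np.hypot(W[...,0]-572,W[...,1]+304)<125); q=W[m][:,:2]-[572.06,-303.85]
a=np.radians(107.68); x=q@[np.cos(a),np.sin(a)]; y=q@[-np.sin(a),np.cos(a)]
print('chassis visible',len(q),np.percentile(x,[.2,99.8]),np.percentile(y[x>30],[.5,99.5]))
f=W[(W[...,2]>10)&(W[...,2]<19)&(np.hypot(W[...,0]-572,W[...,1]+304)<75)][:,:2]-[572.06,-303.85]; print('floor',len(f),len(f) and np.percentile(f@[np.cos(a),np.sin(a)],[.5,99.5]),len(f) and np.percentile(f@[-np.sin(a),np.cos(a)],[.5,99.5]))
O=o['orientation']; print('yaw',np.degrees(np.arctan2(O[1,0],O[0,0])))
E
```

```text
clock: 24.88
ee_pos: [573.5, -303.6, 31.0]
orientation: [[-0.299, 0.954, 0.002], [0.954, 0.299, -0.001], [-0.001, 0.001, -1.0]]
wrist_force: [0.3, -0.4, -2.1]
gripper_width: 48.9
[ 573.31676165 -303.43909035   30.72152895] 48.90218205546387 [-0.03430035  0.26340297 -2.67179036]
top plane [ 1.92410387e-02 -8.18778836e-04 -6.16395062e+01] 10921 -61.36362757765319
x end [54.44834697 54.56259335]
[-24.9 -24.7 -24.7 -24.7 -24.9 -24.7] [23.2 23.1 22.9 23.3 23.2 23.1] slopes 0.007722828105796369 0.0006319753198092473 mid -0.8243379278981458
[-15.2 -15.1 -15.3 -15.2 -15.2 -15.1] [13.5 13.6 13.6 13.5 13.8 13.6] slopes 0.004302672973297546 0.009224534232215921 mid -0.7902066712155174
chassis visible 22577 [-83.27819237  84.29946342] [-54.5129247   54.62008422]
floor 743 [18.77670821 56.19936497] [-27.51951828  27.64432026]
yaw 107.39022793006819
```

```bash
python3 -m creep '[{"dx":-0.5,"dy":0.2,"dz":-10,"yaw":0},{"dx":-0.5,"dy":0.2,"dz":-18,"yaw":0},{"dx":-0.5,"dy":0.2,"dz":-24,"yaw":0},{"dx":-0.5,"dy":0.2,"dz":-28,"yaw":0},{"dx":-0.5,"dy":0.2,"dz":-32,"yaw":0},{"dx":-0.5,"dy":0.2,"dz":-35,"yaw":0},{"dx":-0.5,"dy":0.2,"dz":-37,"yaw":0},{"dx":-0.5,"dy":0.2,"dz":-38,"yaw":0},{"dx":-0.5,"dy":0.2,"dz":-38,"yaw":0},{"dx":-0.5,"dy":0.2,"dz":-38,"yaw":0}]'
```

```text
clock: 26.18
ee_pos: [572.5, -303.1, -7.9]
orientation: [[-0.299, 0.954, 0.0], [0.954, 0.299, -0.0], [-0.0, 0.0, -1.0]]
wrist_force: [-0.2, -0.1, -1.3]
gripper_width: 49.3
```

```bash
python3 -m creep '[{"dx":0,"dy":0,"dz":-1.5,"yaw":0},{"dx":0,"dy":0,"dz":-3,"yaw":0},{"dx":0,"dy":0,"dz":-4,"yaw":0},{"dx":0,"dy":0,"dz":-4.5,"yaw":0},{"dx":0,"dy":0,"dz":-5,"yaw":0},{"dx":0,"dy":0,"dz":-5,"yaw":0},{"dx":0,"dy":0,"dz":-5,"yaw":0}]'; python3 held.py
```

```text
clock: 27.05
ee_pos: [572.3, -303.0, -12.5]
orientation: [[-0.299, 0.954, -0.0], [0.954, 0.299, 0.0], [0.0, -0.0, -1.0]]
wrist_force: [-3.3, 1.6, 5.6]
gripper_width: 49.3
[ 572.28895794 -302.94998559  -12.45121562] 48.90122970711629 [-2.46626212  2.42022623  5.35078428]
top plane [ 1.83502826e-02 -8.60151782e-04 -6.13599399e+01] 10965 -61.09796321013378
x end [54.61918214 54.72615298]
[-25.1 -25.  -24.9 -24.9 -25.1 -25. ] [23.  23.  22.9 22.9 23.1 23. ] slopes 0.004622275377571331 0.004345077284738519 mid -0.9872620096537563
[-15.3 -15.3 -15.5 -15.3 -15.3 -15.3] [13.3 13.6 13.5 13.4 13.4 13.6] slopes 0.004644045441298469 0.008912545128738996 mid -0.9285964013911743
```

It touches the floor at the expected height. Release, back off and check.

```bash
python3 -m creep '[{"dx":0,"dy":0,"dz":0,"yaw":0},{"dx":0,"dy":0,"dz":0,"yaw":0},{"dx":0,"dy":0,"dz":0,"yaw":0},{"dx":0,"dy":0,"dz":0,"yaw":0},{"dx":0,"dy":0,"dz":0,"yaw":0}]' 85
python3 -m creep '[{"dx":0,"dy":0,"dz":10,"yaw":0},{"dx":0,"dy":0,"dz":40,"yaw":0},{"dx":0,"dy":0,"dz":90,"yaw":0},{"dx":0,"dy":0,"dz":150,"yaw":0},{"dx":15,"dy":-20,"dz":210,"yaw":0},{"dx":30,"dy":-60,"dz":270,"yaw":0},{"dx":45,"dy":-100,"dz":300,"yaw":0},{"dx":50,"dy":-120,"dz":300,"yaw":0},{"dx":50,"dy":-120,"dz":300,"yaw":0},{"dx":50,"dy":-120,"dz":300,"yaw":0},{"dx":50,"dy":-120,"dz":300,"yaw":0}]'
python3 - <<'E'
from h import *
c=cap('wrist','w11.png'); np.savez('w11.npz',**c); W=cloud(c)
D=np.hypot(W[...,0]-572,W[...,1]+304)
q=W[(W[...,2]>40)&(W[...,2]<58)&(D<75)]; print('module',len(q),cv2.minAreaRect(q[:,:2].astype(np.float32)),np.median(q[:,2]))
A=np.c_[q[:,:2]-q[:,:2].mean(0),np.ones(len(q))]; print('plane mod',np.linalg.lstsq(A,q[:,2],rcond=None)[0])
q=W[(W[...,2]>22)&(W[...,2]<30)&(D<125)]; print('chassis',cv2.minAreaRect(q[:,:2].astype(np.float32)),np.median(q[:,2]))
A=np.c_[q[:,:2]-q[:,:2].mean(0),np.ones(len(q))]; print('plane ch',np.linalg.lstsq(A,q[:,2],rcond=None)[0])
t=cap('top','t11.png'); t0=cv2.imread('pics/top0.png'); print('jar etc diff checked visually')
P=cloud(t); m=(P[...,2]>70)&(P[...,2]<86)&(P[...,0]>400)&(P[...,0]<500)&(P[...,1]>-20)&(P[...,1]<130); q=P[m]; print('handle top cam',cv2.minAreaRect(q[:,:2].astype(np.float32)),np.median(q[:,2]))
f=lambda a:(255*(a/255.)**.6).astype(np.uint8)
C=np.vstack([cv2.resize(f(t['frame'][80:400,130:600]),(600,408)), np.hstack([cv2.resize(f(c['frame'][0:230,200:440]),(200,190)),np.zeros((190,400,3),np.uint8)])]); cv2.imwrite('pics/fin.png',C)
E
```

```text
clock: 27.72
ee_pos: [572.4, -303.0, -13.2]
orientation: [[-0.299, 0.954, 0.0], [0.954, 0.299, -0.0], [-0.0, 0.0, -1.0]]
wrist_force: [-0.8, 0.1, 0.2]
gripper_width: 85.2
clock: 29.1
ee_pos: [621.9, -421.4, 286.0]
orientation: [[-0.3, 0.954, -0.002], [0.954, 0.3, 0.002], [0.002, -0.001, -1.0]]
wrist_force: [-0.9, 0.6, 0.0]
gripper_width: 85.3
module 3585 ((571.6486206054688, -303.5383605957031), (50.046566009521484, 109.24842834472656), 17.431041717529297) 48.78436808557244
plane mod [-2.71107663e-04  1.39146940e-03  4.87829696e+01]
chassis ((577.0084228515625, -318.0458679199219), (111.2210464477539, 200.6134033203125), 17.93886375427246) 26.848163588334153
plane ch [1.20133067e-03 1.16181038e-03 2.68615809e+01]
jar etc diff checked visually
handle top cam ((454.00457763671875, 69.81897735595703), (42.01849365234375, 115.7560806274414), 3.179363250732422) 77.36993490786303
```

View pics/fin.png

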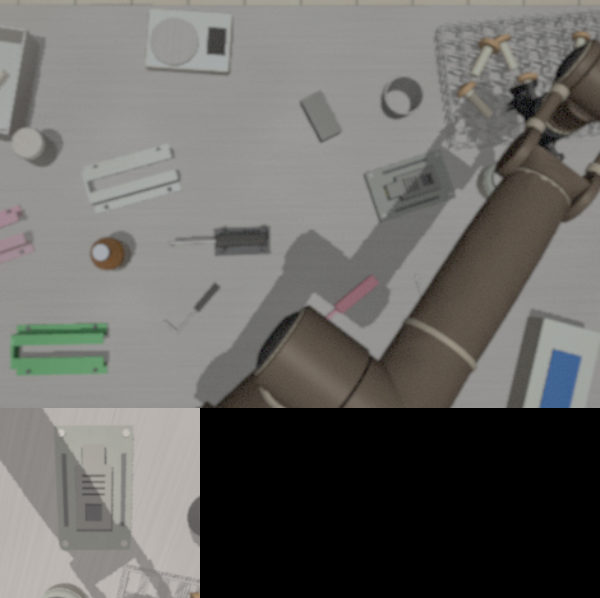

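The module is seated: about 0.5 mm off the pocket centre, 0.25° off square, top 21.9 mm above the chassis top (22 nominal) and level. The picture shows the tongue end matching, the pick in its rest with the hook at the same end, and the bystanders that are in view still standing. Handing in.

```bash
python3 -c "
from bench import r
print(r.get_obs()['clock'],r.get_obs()['qvel'].round(3)); print(r.close_job())"
```

```text
29.2 [-0.003  0.001 -0.008 -0.001  0.001 -0.002]
the job is handed in; nothing more can be done
None
```

I drew the module out of the channel with the hooked pick, laid the pick back in its rest, and lowered the module into the pocket, tongue in the tongue end. I handed in at 29.2 s; no verdict was reported.

**Final checks**
- **Module:** it sits about 0.5 mm from the pocket's centre and about 0.25° off square. Its top is 21.9 mm above the chassis (22 nominal), and it is level to about 0.002 rad.
- **Pick:** wrist depth taken after release put the handle at (454, 59) with its top at z 78.5 mm, against 78 nominal. Its angle is within 0.5° of how it first lay, with the hook at the same end.
- **Bystanders:** the can, bottle, spare and beaker look undisturbed in the last top view. The arm hid most of the jar and the driver there, and I did not measure any bystander's shift.

**What failed or disagreed**
- **First grasp:** it closed on nothing because the fingertips sat about 40 mm above the reported TCP. I confirmed this with the wrist and side cameras and allowed for it in every later move.
- **Chassis outline:** the last wrist fit came out 200 mm long instead of 170, probably because other surfaces were caught in the mask. I used the earlier clean fit (170.5 × 110.2 mm) instead.
- **Pick from the top camera:** its last handle fit took in parts of the rest and was too coarse to use, so the pick figures above are from the wrist camera.

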